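# Lay out a tablet wall-mount kit

### The arm

A 6-joint arm with a two-finger parallel gripper is mounted at the origin on the work surface. World frame = base frame: x ahead of the robot, y to its left, z up, the work surface at z = 0. Lengths are in mm, angles in degrees, forces in N, time in s.
With the tool pointing down it reaches from about 300 to 850 mm from the base axis. Payload 4.2 kg.
Tool frame: the origin (TCP) lies at the very end of the fingers, on their centre line; the grasp point (between the pads) lies 19 mm behind it (env.grasp_offset is the distance from the TCP to the grasp point, in mm); z points along the fingers, y is the line along which they close (so a half turn about z gives the same grasp; the last joint's range is limited). The gripper opens to 91 mm and grips with 3 to 60 N. Pads are 32 mm wide; open, the fingers measure 118 mm over their backs; the gripper's body (76 mm by 178 mm) begins 60 mm behind the grasp point.
Start: joints at [66.119, 18.312, 89.639, -0, 72.044, -1.146], TCP at [222.224, 530.341, 193.776] pointing down, gripper open.
Joint ranges: [-177.97, 177.97], [-48.28, 115.42], [12.27, 149.76], [-77.06, 257.06], [2.81, 150.46], [-146.56, 146.56]. Speed limits (degrees/s): [147.25, 147.25, 180, 180, 180, 180].

### API

Orientations are given as [roll, pitch, yaw] about the fixed x, y, z axes, in that order (R = Rz(yaw) Ry(pitch) Rx(roll)).
In Python, from workcell import env gives the robot as it stands. The module is installed in compiled form; this text tells all that it offers.
- The arm moves only by the tool send_rows, never from a script. Its argument "motion" is a list of rows, each an object of numbers: "tx", "ty", "tz": the shift along the tool's x, y, z in units of 500 mm (1.0 is 500 mm); "rx", "ry", "rz": the turn, a rotation vector about the tool's x, y, z in units of 30 degrees (1.0 is 30 degrees); "gripper": the closure, from -1 (fully open) to 1 (shut). In form: [{"tx": .., "ty": .., "tz": .., "rx": .., "ry": .., "rz": .., "gripper": ..}, ...]. A call has 1 to 12 rows; each row shifts and turns the commanded pose from where the row before left it, along the tool's axes as they then stand; what a row does not reach is not made up. A row lasts 1/8 s, in which the tool goes at most 62.5 mm and 10.7 degrees, less where a joint would pass 70% of its speed; a pose out of reach is approached as far as the arm can. A call with a number of a shift or a turn outside -1 to 1 is refused whole. A call with a gripper value outside its range is refused whole. The fingers move at their own pace and stop on an object; "grip_force" is the grip in N (left out, the last holds). Time passes only in rows, so rows that do not move let the fingers close. It gives the time, the measured TCP pose, the force, the opening and the grip force at its end, in the units of the state.
- env.state(): the state, without advancing time (a new reading comes with each control period).
- env.grab_frame(name): name is "scene" or "top" or "wrist"; returns a dict with "frame" (384x512x3 uint8, red, green, blue), "vertical_fov" (degrees; the focal length in pixels is half the picture's height over the tangent of half this angle, whatever the lens; pixels are square), "cx", "cy" (the principal point, pixels), "k1" (the pictures are not rectified: a ray, as slopes to the right and down, at radius r is drawn at 1 + k1 r^2 times it, then the intrinsics apply), "rvec" (rotation vector, rad) and "tvec" (3), from world to camera coordinates, as OpenCV has them; the wrist camera has in their place "T_tool_cam" (4x4, takes a point from camera to tool coordinates, whose origin is the TCP and whose axes are the flange's). Camera axes: x right, y down, z forward; pixel columns grow to the right and rows downward; lengths in mm; the calibration is good to about 2 mm. A picture is of the moment at which its call begins: read the wrist's pose just before it. There is no depth.
- env.job_done(): hands the job in; it is judged then, once.
The state is a dict: "time_s": time; "qpos": joint angles; "qvel": joint speeds; "effort": joint torques, N m; "ee_pos": TCP position; "ee_rot": TCP orientation; "force": force on the tool from outside, world axes, zero at the start; "torque": the same for the moment, N m; "gripper_width": finger opening in mm; "gripper_force": force on a finger pad.
Only numpy, scipy, OpenCV 4.12 (cv2) and the standard library are available. Lean on these libraries where they do the work, as an engineer would, in place of code of your own. Each camera call takes 0.05 s, during which the arm holds its last target. There are 200 camera calls.

### The job

Lay out the parts of a tablet wall-mount kit: stand the three aluminium pillars upright in the middle of the three rubber pads, one on each, in order of size along the row, with the smallest on the pad next to the square bin and the largest on the pad next to the round bin. Stand the left-hand bracket on its foot inside the square bin and the right-hand one inside the round bin, each about in the middle; with a bracket's foot towards you, its end wall is at your left on the left-hand one and at your right on the right-hand one. Let go of everything.

Things in the scene. Friction and masses are not known exactly. Their poses are not given: they have to be found in the camera images.
- pillar_small_mid (a point): turned aluminium stand-off pillar, a plain upright cylinder 24 mm in diameter and 40 mm high with a dark hole in its top; this point is its centre, half-way up (20 mm above its underside); z is its axis
- pillar_medium_mid (a point): turned aluminium stand-off pillar, a plain upright cylinder 32 mm in diameter and 54 mm high with a dark hole in its top; this point is its centre, half-way up (27 mm above its underside); z is its axis
- pillar_large_mid (a point): turned aluminium stand-off pillar, a plain upright cylinder 40 mm in diameter and 68 mm high with a dark hole in its top; this point is its centre, half-way up (34 mm above its underside); z is its axis
- bracket_left_mid (a point): left-hand black plastic bracket: upright web 64 mm long (x), 10 thick (y), 60 high, centred on x = y = 0; from its bottom a flat foot, 64 long, 5 thick, faced with bare metal, reaches to y = +33 mm; an end wall 8 thick, 45 high stands on the foot at its +x end only. Seen with the foot towards you, the end wall is at the left. Point: middle of the web, 30 mm above the underside; grip the web here across y; z up
- bracket_right_mid (a point): right-hand black plastic bracket: upright web 64 mm long (x), 10 thick (y), 60 high, centred on x = y = 0; from its bottom a flat foot, 64 long, 5 thick, faced with bare metal, reaches to y = +33 mm; an end wall 8 thick, 45 high stands on the foot at its -x end only. Seen with the foot towards you, the end wall is at the right. Point: middle of the web, 30 mm above the underside; grip the web here across y; z up
- pad_a: round black rubber pad, 60 mm in diameter, its top 6 mm above the table, one end of the straight row of three pads (80 mm apart) on a thin aluminium strip; origin at its centre at table height; the row runs along its y
- pad_b: round black rubber pad, 60 mm in diameter, its top 6 mm above the table, the middle of the straight row of three pads (80 mm apart) on a thin aluminium strip; origin at its centre at table height; the row runs along its y
- pad_c: round black rubber pad, 60 mm in diameter, its top 6 mm above the table, the other end of the straight row of three pads (80 mm apart) on a thin aluminium strip; origin at its centre at table height; the row runs along its y
- square_bin: shallow square blue plastic bin, open on top, 150 x 150 mm outside, 25 mm high, walls and floor 5 mm thick; fixed at one end of the pad row, its centre 145 mm from the nearest pad's; which end varies; origin at the centre of its underside
- round_bin: shallow round blue plastic bin, open on top, 150 mm in diameter, 25 mm high, walls and floor 5 mm thick; fixed at the other end of the pad row, its centre 145 mm from the nearest pad's; origin at the centre of its underside
There are look-alikes about, which are no part of the job. What is shaped like the part that bears pillar_large_mid but turquoise is not meant.

How it is judged:
By the outcome, as a careful person would: the job done as asked, in the order asked, and still so for the second after the job is handed in, with the robot touching nothing.
It also fails if it takes over 114 s, if anything falls off the work surface, if the arm or the gripper's body presses on something with over 40 N, if the wrist force passes 120 N, or if a joint passes its speed limit or range.

## Working session

There is one attempt and no reset: what is moved stays moved. The work goes in short steps, Python scripts to look and compute and a tool call to move; the robot and the scene stay as the last step left them, time stands still between calls to the robot, and variables do not carry over. Pictures are saved under pics/ and viewed, at most 14 in all, crops included, and the job is handed in when it is done.

Besides the shell and the picture viewer there is one more tool, called after "Emit:" as name(argument=value, ...) on one line, values as JSON. send_rows: Moves the arm, as the interface text tells. Shifts and turns lie within -1 to 1; 1 stands for 500 mm of shift or 30 degrees of turn. Its arguments: {"type":"object","properties":{"motion":{"type":"array"},"grip_force":{"type":"number"}},"required":["motion"]}

```bash
mkdir -p pics; cat > h.py <<'E'
import numpy as np, cv2
from scipy.spatial.transform import Rotation as R
from workcell import env
def grab(name):
    s=env.state(); g=env.grab_frame(name); h,w=g["frame"].shape[:2]
    f=h/2/np.tan(np.radians(g["vertical_fov"])/2)
    g["K"]=np.array([[f,0,g["cx"]],[0,f,g["cy"]],[0,0,1.]]); g["D"]=np.array([g["k1"],0,0,0.])
    if "rvec" in g:
        Rc=cv2.Rodrigues(np.array(g["rvec"],float))[0]; g["Rwc"]=Rc.T; g["o"]=-Rc.T@np.array(g["tvec"],float).ravel()
    else:
        T=np.array(g["T_tool_cam"]); Rt=R.from_euler("xyz",s["ee_rot"],degrees=True).as_matrix()
        g["Rwc"]=Rt@T[:3,:3]; g["o"]=np.array(s["ee_pos"])+Rt@T[:3,3]
    return g
def cast(g,uv,z):
    p=cv2.undistortPoints(np.array(uv,float).reshape(-1,1,2),g["K"],g["D"]).reshape(-1,2)
    d=np.c_[p,np.ones(len(p))]@g["Rwc"].T
    return g["o"]+d*((z-g["o"][2])/d[:,2])[:,None]
def proj(g,P):
    rv=cv2.Rodrigues(g["Rwc"].T)[0]; t=-g["Rwc"].T@g["o"]
    return cv2.projectPoints(np.array(P,float).reshape(-1,1,3),rv,t,g["K"],g["D"])[0].reshape(-1,2)
def save(g,n,s=1.5): cv2.imwrite(f"pics/{n}.png",cv2.resize(g["frame"][...,::-1],None,fx=s,fy=s))
def ortho(g,x0,x1,y0,y1,z,s):  # top-down rectified picture on plane z; image right=-y, up=+x
    xs=np.arange(x1,x0,-s);ys=np.arange(y1,y0,-s)
    X,Y=np.meshgrid(xs,ys,indexing="ij")
    uv=proj(g,np.stack([X,Y,np.full_like(X,z)],-1)).astype(np.float32).reshape(*X.shape,2)
    return cv2.remap(g["frame"],uv[...,0],uv[...,1],cv2.INTER_LINEAR)
E
python3 - <<'E'
from h import *
print(env.state())
for n in("top","scene","wrist"):
    g=grab(n); save(g,n+"0"); print(n,g["o"].round(),g["Rwc"].round(2).tolist(),g["vertical_fov"],g["k1"])
E
```

```text
{'time_s': 0.0, 'qpos': array([ 6.61190672e+01,  1.83505925e+01,  8.97054854e+01,  9.77789502e-04,
        7.20432798e+01, -1.14627310e+00]), 'qvel': array([-0.07701716, -0.0881139 ,  0.00050321,  0.02194827,  0.07214031,
       -0.00864362]), 'effort': array([-8.17058590e-04, -4.12459731e+01, -2.31970704e+01,  7.26635009e-02,
        4.56382823e-02, -1.23548598e-04]), 'ee_pos': array([221.99888059, 529.84012065, 192.9370567 ]), 'ee_rot': array([-1.79900681e+02, -2.91709086e-03,  1.57265035e+02]), 'force': array([ 0.05716844, -1.08258679, -0.45301473]), 'torque': array([0.03121455, 0.01898168, 0.01693852]), 'gripper_force': 0.0, 'gripper_width': 90.91694510062648}
top [ 340.  -19. 1027.] [[0.03, -0.99, 0.16], [-1.0, -0.03, 0.01], [-0.0, -0.16, -0.99]] 50.738518931268956 -0.003201919751766729
scene [950. 532. 829.] [[-0.73, 0.51, -0.45], [0.69, 0.53, -0.5], [-0.02, -0.68, -0.74]] 48.187079510191246 0.026619700093877385
wrist [146. 561. 384.] [[0.39, 0.88, 0.27], [0.92, -0.37, -0.11], [-0.0, 0.29, -0.96]] 64.50961576757012 -0.07606590033220637
```

View pics/top0.png

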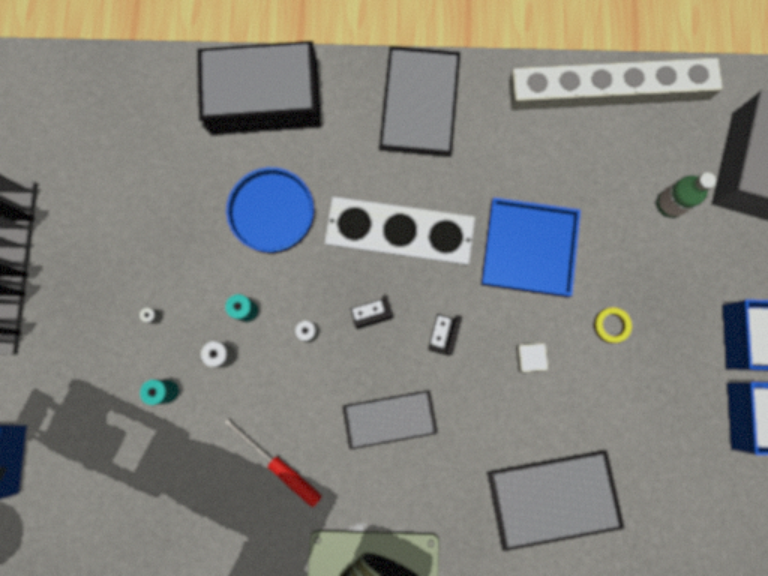

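View pics/scene0.png

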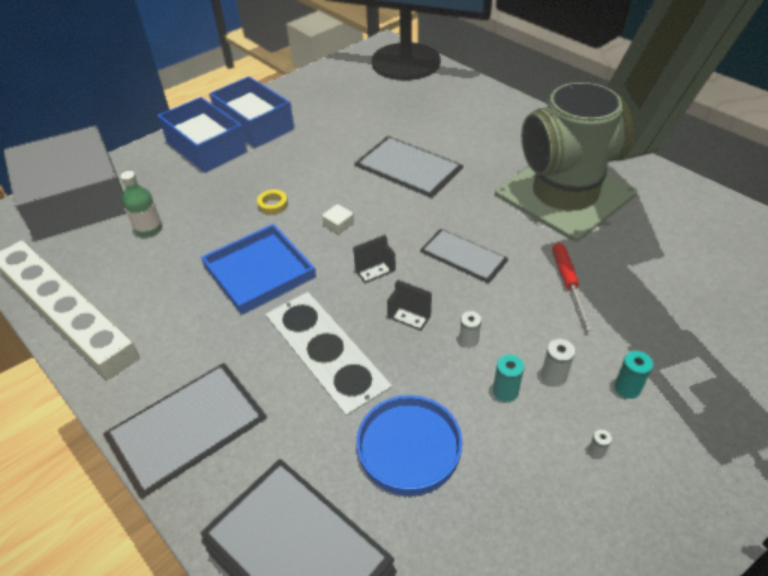

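The top view shows the small pillar at (148,315), the medium at (305,331) and the large at (214,354). The pads are at (354,223), (400,230) and (446,237). The round bin is at (271,210), the square bin at (531,247), and the brackets at about (370,312) and (443,333). The scene view agrees. I'll zoom in on the brackets and measure by mask.

```bash
python3 - <<'E'
from h import *
t=grab("top"); s=grab("scene")
a=cv2.resize(t["frame"][190:245,220:320],None,fx=6,fy=6,interpolation=cv2.INTER_CUBIC)
b=cv2.resize(s["frame"][150:225,225:295],None,fx=4.4,fy=4.4,interpolation=cv2.INTER_CUBIC)[:330]
c=np.zeros((max(a.shape[0],b.shape[0]),800,3),np.uint8); w=min(b.shape[1],200)
c=np.zeros((330+330,600,3),np.uint8); c[:330]=a; c[330:,:b.shape[1]]=b
c=cv2.resize(c,None,fx=.9,fy=.9); cv2.imwrite("pics/br.png",c[...,::-1])
f=t["frame"]; hsv=cv2.cvtColor(f,cv2.COLOR_RGB2HSV); gray=cv2.cvtColor(f,cv2.COLOR_RGB2GRAY)
def blobs(m,lo,hi):
    n,l,st,ce=cv2.connectedComponentsWithStats(m.astype(np.uint8))
    return [(ce[i].round(1),st[i,4],l==i) for i in range(1,n) if lo<st[i,4]<hi]
print("bright")
for c_,ar,_ in blobs((gray>185)&(hsv[...,1]<40),10,400): print((c_*1.5).round(),ar, [cast(t,c_,z)[0,:2].round(1).tolist() for z in (5,40,54,68)])
print("dark")
for c_,ar,_ in blobs(gray<60,10,800): print((c_*1.5).round(),ar,cast(t,c_,6)[0].round(1))
print("blue")
for c_,ar,m in blobs((hsv[...,0]>100)&(hsv[...,0]<125)&(hsv[...,1]>150),1500,9000):
    h=cv2.convexHull(np.argwhere(m)[:,::-1].astype(np.float32)); r=cv2.minAreaRect(h)
    print((c_*1.5).round(),ar,cast(t,r[0],25)[0].round(1),cast(t,cv2.boxPoints(r),25)[:,:2].round().tolist())
E
```

```text
bright
[708. 179.] 67 [[705.1, -567.5], [692.6, -548.7], [687.6, -541.2], [682.6, -533.7]]
[368. 309.] 95 [[461.0, 21.2], [456.9, 19.9], [455.2, 19.3], [453.6, 18.8]]
[146. 314.] 41 [[442.7, 396.5], [439.2, 382.3], [437.8, 376.6], [436.4, 370.9]]
[759. 334.] 399 [[434.9, -637.7], [431.6, -616.5], [430.3, -608.0], [429.0, -599.5]]
[440. 331.] 114 [[426.8, -101.6], [423.8, -98.8], [422.6, -97.6], [421.4, -96.5]]
[304. 330.] 92 [[423.2, 127.3], [420.3, 122.3], [419.2, 120.3], [418.1, 118.3]]
[212. 353.] 159 [[379.8, 279.0], [378.4, 268.8], [377.9, 264.7], [377.3, 260.6]]
[533. 357.] 284 [[388.1, -257.8], [386.4, -249.7], [385.8, -246.4], [385.1, -243.1]]
[762. 416.] 279 [[301.3, -633.2], [302.6, -612.1], [303.1, -603.7], [303.7, -595.3]]
dark
[426.  51.] 58 [935.4 -69.4   6. ]
[416. 150.] 154 [745.2 -55.    6. ]
[252. 188.] 140 [668.5 230.7   6. ]
[676. 194.] 29 [ 676.8 -509.3    6. ]
[660. 206.] 21 [ 653.9 -480.5    6. ]
[553. 228.] 165 [ 610.9 -295.1    6. ]
[354. 223.] 317 [610.1  50.    6. ]
[400. 229.] 316 [600.9 -29.9   6. ]
[445. 236.] 323 [ 591.  -108.8    6. ]
[  8. 243.] 43 [559.8 645.3   6. ]
[376. 316.] 134 [448.8   6.4   6. ]
[252. 312.] 63 [451.8 217.1   6. ]
[735. 335.] 667 [ 432.5 -597.7    6. ]
[758. 304.] 26 [ 486.9 -638.7    6. ]
[449. 338.] 147 [ 416.5 -117.3    6. ]
[230. 353.] 29 [381.5 248.6   6. ]
[170. 390.] 111 [317.8 344.6   6. ]
[741. 416.] 706 [ 299.5 -597.9    6. ]
[ 11. 457.] 727 [202.4 596.3   6. ]
[763. 449.] 12 [ 247.3 -630.8    6. ]
[591. 477.] 167 [ 196.7 -348.5    6. ]
[300. 486.] 264 [170.9 122.    6. ]
[498. 506.] 146 [ 147.1 -198.2    6. ]
[378. 566.] 418 [51.4 -8.2  6. ]
blue
[270. 210.] 2498 [625.7 192.2  25. ] [[697.0, 269.0], [701.0, 124.0], [556.0, 117.0], [552.0, 259.0]]
[531. 247.] 3410 [ 571.3 -251.9   25. ] [[507.0, -166.0], [656.0, -187.0], [637.0, -339.0], [489.0, -315.0]]
```

View pics/br.png

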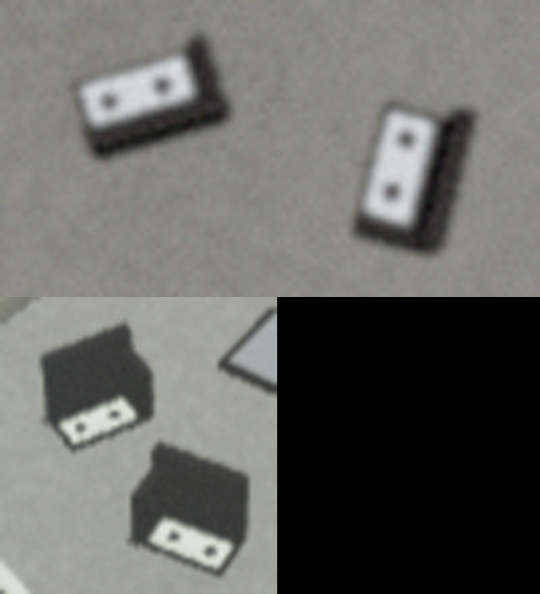

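Both views agree on the brackets. With its foot seen from the front, bracket A (461,21) has its end wall on the left, so it is left-hand and goes in the square bin. Bracket B (427,-102) is right-hand and goes in the round bin. First I'll hover over the small pillar.

```bash
cat >> h.py <<'E'
def plan(x,y,z,yaw):
    s=env.state(); p=np.array(s["ee_pos"]); y0=s["ee_rot"][2]
    a=(yaw-y0+180)%360-180; c,q=np.cos(np.radians(yaw)),np.sin(np.radians(yaw))
    d=np.array([x,y,z])-p; t=np.array([c*d[0]+q*d[1],q*d[0]-c*d[1],-d[2]])/500
    print("pos",p.round(1),"rot",np.round(s["ee_rot"],1),"| rz total",round(-a/30,3),"then t total",t.round(4),"t",round(s["time_s"],2))
E
python3 -c "
from h import *
plan(439,382,130,83)"
```

```text
pos [222.1 530.1 193.4] rot [-180.    -0.   157.3] | rz total 2.475 then t total [-0.2412  0.4666  0.1268] t 0.25
```

Emit:
send_rows(motion=[{"rz": 0.3536,"gripper": -1},{"rz": 0.3536},{"rz": 0.3536},{"rz": 0.3536},{"rz": 0.3536},{"rz": 0.3536},{"rz": 0.3534},{"tx": -0.05,"ty": 0.095,"tz": 0.025},{"tx": -0.05,"ty": 0.095,"tz": 0.025},{"tx": -0.05,"ty": 0.095,"tz": 0.025},{"tx": -0.05,"ty": 0.095,"tz": 0.025},{"tx": -0.041,"ty": 0.087,"tz": 0.027}])

```text
invalid input at $.motion[0]: expected keys tx, ty, tz, rx, ry, rz, gripper
```

Emit:
send_rows(motion=[{"tx": 0},{"tx": 0}])

```text
invalid input at $.motion[0]: expected keys tx, ty, tz, rx, ry, rz, gripper
```

```bash
python3 -c "
from h import *
plan(439,382,130,83)
g=grab('wrist'); save(g,'w1'); np.save('w1.npy',g['frame'])
print(proj(g,[[439,382,40],[439,382,0]])*1.5)"
```

```text
pos [222.1 530.1 193.4] rot [-180.    -0.   157.3] | rz total 2.475 then t total [-0.2412  0.4666  0.1268] t 0.25
[[328.00266022 513.04970492]
 [332.23231856 483.78041807]]
```

View pics/w1.png

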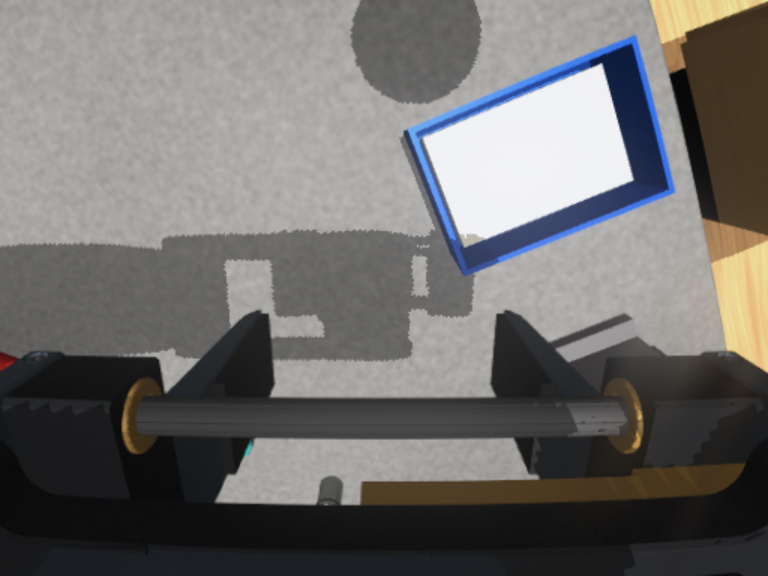

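The move was refused because every row needs all the keys. The picture shows the view from the start pose, with the fingers at (260,400) and (500,400) and the region under the TCP visible near (384,330). I'll resend with full rows.

Emit:
send_rows(motion=[{"tx": 0,"ty": 0,"tz": 0,"rx": 0,"ry": 0,"rz": 0.3536,"gripper": -1},{"tx": 0,"ty": 0,"tz": 0,"rx": 0,"ry": 0,"rz": 0.3536,"gripper": -1},{"tx": 0,"ty": 0,"tz": 0,"rx": 0,"ry": 0,"rz": 0.3536,"gripper": -1},{"tx": 0,"ty": 0,"tz": 0,"rx": 0,"ry": 0,"rz": 0.3536,"gripper": -1},{"tx": 0,"ty": 0,"tz": 0,"rx": 0,"ry": 0,"rz": 0.3536,"gripper": -1},{"tx": 0,"ty": 0,"tz": 0,"rx": 0,"ry": 0,"rz": 0.3536,"gripper": -1},{"tx": 0,"ty": 0,"tz": 0,"rx": 0,"ry": 0,"rz": 0.3534,"gripper": -1},{"tx": -0.05,"ty": 0.095,"tz": 0.025,"rx": 0,"ry": 0,"rz": 0,"gripper": -1},{"tx": -0.05,"ty": 0.095,"tz": 0.025,"rx": 0,"ry": 0,"rz": 0,"gripper": -1},{"tx": -0.05,"ty": 0.095,"tz": 0.025,"rx": 0,"ry": 0,"rz": 0,"gripper": -1},{"tx": -0.05,"ty": 0.095,"tz": 0.025,"rx": 0,"ry": 0,"rz": 0,"gripper": -1},{"tx": -0.041,"ty": 0.087,"tz": 0.027,"rx": 0,"ry": 0,"rz": 0,"gripper": -1}])

```text
time_s: 1.8
ee_pos: [440.8, 381.1, 130.0]
ee_rot: [180.0, -0.0, 83.0]
force: [-0.6, 0.9, -0.1]
gripper_width: 91.5
gripper_force: 0.0
```

Emit:
send_rows(motion=[{"tx": 0,"ty": 0,"tz": 0,"rx": 0,"ry": 0,"rz": 0,"gripper": -1},{"tx": 0,"ty": 0,"tz": 0,"rx": 0,"ry": 0,"rz": 0,"gripper": -1}])

```text
time_s: 2.05
ee_pos: [439.0, 382.6, 130.3]
ee_rot: [-180.0, -0.0, 83.0]
force: [0.3, 0.5, 0.5]
gripper_width: 91.2
gripper_force: 0.0
```

```bash
python3 -c "
from h import *
plan(439,382,130,83)
g=grab('wrist'); save(g,'w2'); 
print(proj(g,[[439,382,40],[439,382,0]])*1.5)"
```

```text
pos [439.  382.6 130.3] rot [-180.   -0.   83.] | rz total -0.0 then t total [-0.0011  0.0001  0.0006] t 2.05
[[382.22171301 272.65021045]
 [382.25826508 257.29086836]]
```

View pics/w2.png

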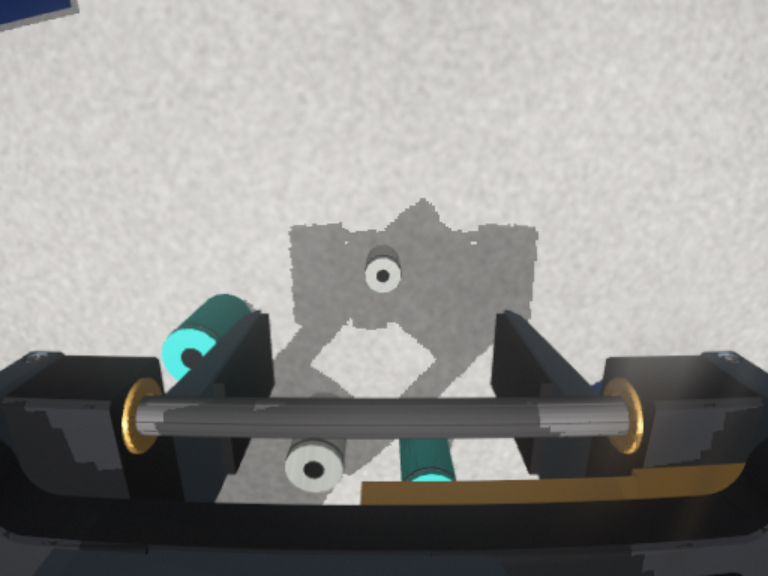

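The hole in the small pillar's top is at (383,275), against (382,273) predicted, so the top-view fix is good to about 1.5 mm. Descend and grip.

Emit:
send_rows(motion=[{"tx": -0.003,"ty": 0,"tz": 0.08,"rx": 0,"ry": 0,"rz": 0,"gripper": -1},{"tx": 0,"ty": 0,"tz": 0.08,"rx": 0,"ry": 0,"rz": 0,"gripper": -1},{"tx": 0,"ty": 0,"tz": 0.06,"rx": 0,"ry": 0,"rz": 0,"gripper": -1},{"tx": 0,"ty": 0,"tz": 0.03,"rx": 0,"ry": 0,"rz": 0,"gripper": -1},{"tx": 0,"ty": 0,"tz": 0,"rx": 0,"ry": 0,"rz": 0,"gripper": -1},{"tx": 0,"ty": 0,"tz": 0,"rx": 0,"ry": 0,"rz": 0,"gripper": 1},{"tx": 0,"ty": 0,"tz": 0,"rx": 0,"ry": 0,"rz": 0,"gripper": 1},{"tx": 0,"ty": 0,"tz": 0,"rx": 0,"ry": 0,"rz": 0,"gripper": 1},{"tx": 0,"ty": 0,"tz": 0,"rx": 0,"ry": 0,"rz": 0,"gripper": 1},{"tx": 0,"ty": 0,"tz": 0,"rx": 0,"ry": 0,"rz": 0,"gripper": 1},{"tx": 0,"ty": 0,"tz": 0,"rx": 0,"ry": 0,"rz": 0,"gripper": 1},{"tx": 0,"ty": 0,"tz": 0,"rx": 0,"ry": 0,"rz": 0,"gripper": 1}], grip_force=25)

```text
time_s: 3.6
ee_pos: [439.1, 380.8, 5.2]
ee_rot: [-180.0, 0.0, 83.0]
force: [-0.3, 0.1, 0.0]
gripper_width: 23.6
gripper_force: 0.0
```

```bash
python3 -c "
from h import *
s=env.state();print(s['gripper_width'],s['gripper_force'])
plan(591,-109,130,83)"
```

```text
23.627982511234727 0.0
pos [439.1 380.8   5.2] rot [-180.    0.   83.] | rz total 0.0 then t total [-0.9353  0.4208 -0.2496] t 3.6
```

Emit:
send_rows(motion=[{"tx": 0,"ty": 0,"tz": 0,"rx": 0,"ry": 0,"rz": 0,"gripper": 1},{"tx": 0,"ty": 0,"tz": 0,"rx": 0,"ry": 0,"rz": 0,"gripper": 1},{"tx": 0,"ty": 0,"tz": -0.05,"rx": 0,"ry": 0,"rz": 0,"gripper": 1},{"tx": 0,"ty": 0,"tz": -0.1,"rx": 0,"ry": 0,"rz": 0,"gripper": 1},{"tx": 0,"ty": 0,"tz": -0.1,"rx": 0,"ry": 0,"rz": 0,"gripper": 1},{"tx": -0.05,"ty": 0.023,"tz": 0,"rx": 0,"ry": 0,"rz": 0,"gripper": 1},{"tx": -0.1,"ty": 0.045,"tz": 0,"rx": 0,"ry": 0,"rz": 0,"gripper": 1},{"tx": -0.1,"ty": 0.045,"tz": 0,"rx": 0,"ry": 0,"rz": 0,"gripper": 1},{"tx": -0.1,"ty": 0.045,"tz": 0,"rx": 0,"ry": 0,"rz": 0,"gripper": 1},{"tx": -0.1,"ty": 0.045,"tz": 0,"rx": 0,"ry": 0,"rz": 0,"gripper": 1},{"tx": -0.1,"ty": 0.045,"tz": 0,"rx": 0,"ry": 0,"rz": 0,"gripper": 1},{"tx": -0.1,"ty": 0.045,"tz": 0,"rx": 0,"ry": 0,"rz": 0,"gripper": 1}])

```text
time_s: 5.1
ee_pos: [545.3, 38.7, 130.3]
ee_rot: [180.0, -0.0, 83.0]
force: [0.7, 0.1, -0.9]
gripper_width: 22.4
gripper_force: 25.0
```

Emit:
send_rows(motion=[{"tx": -0.1,"ty": 0.045,"tz": 0,"rx": 0,"ry": 0,"rz": 0,"gripper": 1},{"tx": -0.1,"ty": 0.045,"tz": 0,"rx": 0,"ry": 0,"rz": 0,"gripper": 1},{"tx": -0.085,"ty": 0.038,"tz": 0,"rx": 0,"ry": 0,"rz": 0,"gripper": 1},{"tx": 0,"ty": 0,"tz": 0,"rx": 0,"ry": 0,"rz": 0,"gripper": 1},{"tx": 0,"ty": 0,"tz": 0,"rx": 0,"ry": 0,"rz": 0,"gripper": 1}])

```text
time_s: 5.72
ee_pos: [590.7, -108.3, 129.9]
ee_rot: [-179.9, -0.0, 83.0]
force: [-0.0, 0.9, -0.1]
gripper_width: 21.9
gripper_force: 25.0
```

```bash
python3 -c "
from h import *
plan(591,-109,11.5,83)
g=grab('wrist'); save(g,'w3'); f=g['frame']
gray=cv2.cvtColor(f,cv2.COLOR_RGB2GRAY)
n,l,st,ce=cv2.connectedComponentsWithStats((gray<70).astype(np.uint8))
for i in range(1,n):
    if st[i,4]>300: print(st[i],ce[i]*1.5,cast(g,ce[i],6)[0].round(1))
print(proj(g,[[591,-109,6],[601,-30,6],[610,50,6]])*1.5)"
```

```text
pos [ 590.7 -108.3  129.9] rot [-179.9   -0.    83. ] | rz total -0.0 then t total [-0.0014  0.0008  0.2367] t 5.72
[ 224    0   63   44 2278] [382.18393327  27.91856892] [608.7  41.3   6. ]
[  39   34   99   78 3488] [125.68047592 114.10493119] [431.4  12.7   6. ]
[ 389   37  123  130 2504] [633.66253994 145.28913738] [770.4 -49.2   6. ]
[ 233   67   51   60 1858] [391.21743811 138.53928956] [606.5 -27.1   6. ]
[  0 130  26  62 505] [ 15.93267327 248.85742574] [319.4 -66.9   6. ]
[ 228  147   55   54 2340] [382.73974359 260.34615385] [ 590.9 -109.4    6. ]
[  47  170   87   60 3219] [131.74883504 304.67520969] [ 399.1 -120.6    6. ]
[    0   207   512   177 61565] [378.41039552 473.02403151] [ 565.1 -292.3    6. ]
[[382.87014103 259.76458818]
 [383.55464383 144.04621247]
 [382.53673369  13.01316149]]
```

View pics/w3.png

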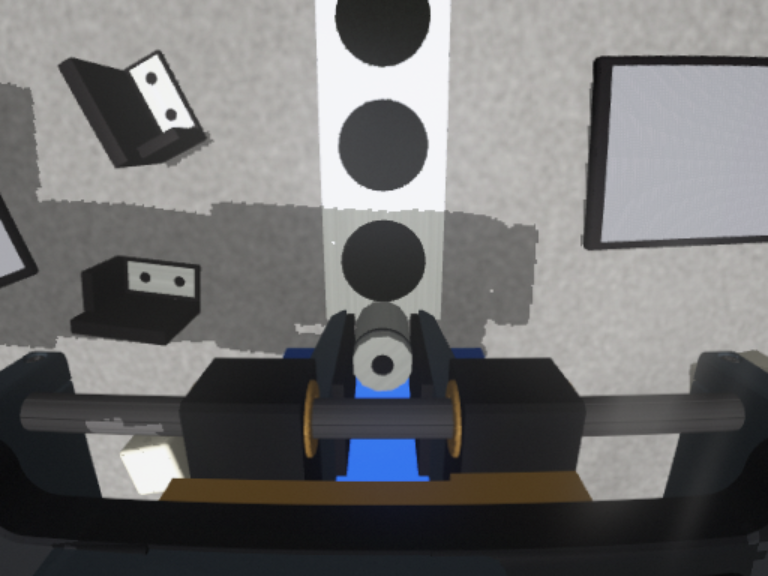

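The wrist view shows pad c at (383,260), which casts to (590.9,-109.4) and matches the top view. The pillar hangs upright at (382,365). Lower, release and lift.

Emit:
send_rows(motion=[{"tx": -0.002,"ty": 0,"tz": 0.08,"rx": 0,"ry": 0,"rz": 0,"gripper": 1},{"tx": 0,"ty": 0,"tz": 0.08,"rx": 0,"ry": 0,"rz": 0,"gripper": 1},{"tx": 0,"ty": 0,"tz": 0.05,"rx": 0,"ry": 0,"rz": 0,"gripper": 1},{"tx": 0,"ty": 0,"tz": 0.02,"rx": 0,"ry": 0,"rz": 0,"gripper": 1},{"tx": 0,"ty": 0,"tz": 0.006,"rx": 0,"ry": 0,"rz": 0,"gripper": 1},{"tx": 0,"ty": 0,"tz": 0,"rx": 0,"ry": 0,"rz": 0,"gripper": 1},{"tx": 0,"ty": 0,"tz": 0,"rx": 0,"ry": 0,"rz": 0,"gripper": -1},{"tx": 0,"ty": 0,"tz": 0,"rx": 0,"ry": 0,"rz": 0,"gripper": -1},{"tx": 0,"ty": 0,"tz": 0,"rx": 0,"ry": 0,"rz": 0,"gripper": -1},{"tx": 0,"ty": 0,"tz": 0,"rx": 0,"ry": 0,"rz": 0,"gripper": -1},{"tx": 0,"ty": 0,"tz": 0,"rx": 0,"ry": 0,"rz": 0,"gripper": -1},{"tx": 0,"ty": 0,"tz": 0,"rx": 0,"ry": 0,"rz": 0,"gripper": -1}])

```text
time_s: 7.28
ee_pos: [591.1, -109.8, 12.2]
ee_rot: [-180.0, -0.0, 83.0]
force: [0.1, 0.3, 0.7]
gripper_width: 78.9
gripper_force: 0.0
```

Emit:
send_rows(motion=[{"tx": 0,"ty": 0,"tz": -0.03,"rx": 0,"ry": 0,"rz": 0,"gripper": -1},{"tx": 0,"ty": 0,"tz": -0.09,"rx": 0,"ry": 0,"rz": 0,"gripper": -1},{"tx": 0,"ty": 0,"tz": -0.11,"rx": 0,"ry": 0,"rz": 0,"gripper": -1}])

```text
time_s: 7.65
ee_pos: [590.6, -109.6, 128.6]
ee_rot: [-179.9, -0.0, 83.0]
force: [0.9, -0.2, -0.5]
gripper_width: 91.4
gripper_force: 0.0
```

```bash
python3 -c "
from h import *
plan(419,120.3,130,83)"
```

```text
pos [ 590.6 -109.6  128.6] rot [-179.9   -0.    83. ] | rz total 0.0 then t total [ 0.4146 -0.3966 -0.0028] t 7.65
```

Emit:
send_rows(motion=[{"tx": 0.083,"ty": -0.079,"tz": 0,"rx": 0,"ry": 0,"rz": 0,"gripper": -1},{"tx": 0.083,"ty": -0.079,"tz": 0,"rx": 0,"ry": 0,"rz": 0,"gripper": -1},{"tx": 0.083,"ty": -0.079,"tz": 0,"rx": 0,"ry": 0,"rz": 0,"gripper": -1},{"tx": 0.083,"ty": -0.079,"tz": 0,"rx": 0,"ry": 0,"rz": 0,"gripper": -1},{"tx": 0.083,"ty": -0.08,"tz": 0,"rx": 0,"ry": 0,"rz": 0,"gripper": -1},{"tx": 0,"ty": 0,"tz": 0,"rx": 0,"ry": 0,"rz": 0,"gripper": -1},{"tx": 0,"ty": 0,"tz": 0,"rx": 0,"ry": 0,"rz": 0,"gripper": -1}])

```text
time_s: 8.52
ee_pos: [420.7, 120.2, 128.2]
ee_rot: [179.9, -0.0, 83.1]
force: [-0.1, 0.0, -0.1]
gripper_width: 91.2
gripper_force: 0.0
```

```bash
cat >> h.py <<'E'
def hole(x,y,z,r=18):
    g=grab("wrist"); u=proj(g,[[x,y,z]])[0]; gray=cv2.cvtColor(g["frame"],cv2.COLOR_RGB2GRAY)
    i,j=u.round().astype(int); w=gray[j-r:j+r,i-r:i+r]
    n,l,st,ce=cv2.connectedComponentsWithStats((w<80).astype(np.uint8))
    for k in range(1,n):
        if st[k,4]>8: print(st[k],cast(g,ce[k]+[i-r,j-r],z)[0].round(1))
    return g
E
python3 -c "
from h import *
g=hole(419,120.3,54); plan(419,120.3,8,83); t=grab('top'); print(g['frame'].shape)
cv2.imwrite('pics/w4.png',np.hstack([g['frame'],t['frame']])[...,::-1][:, ::1][:, :800])"
```

```text
[12 15 12 12 99] [418.5 118.3  54. ]
pos [421.  119.8 127.9] rot [179.9  -0.   83. ] | rz total -0.0 then t total [ 0.0005 -0.004   0.2398] t 8.57
(384, 512, 3)
```

View pics/w4.png

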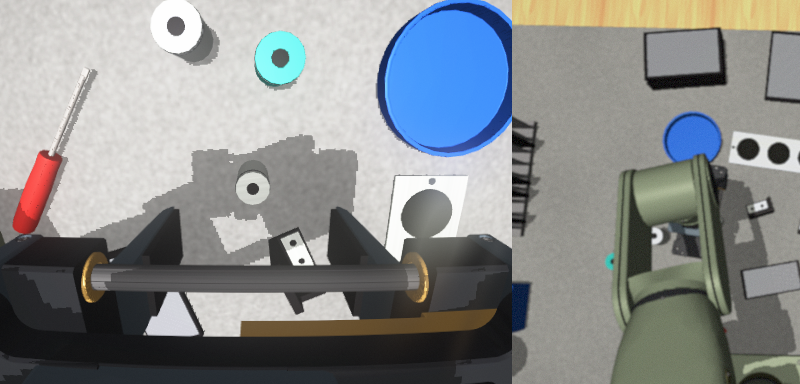

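The medium pillar's hole is at (252,188), which casts to (418.5,118.3). Descend to it and grip.

Emit:
send_rows(motion=[{"tx": -0.003,"ty": -0.0046,"tz": 0.08,"rx": 0,"ry": 0,"rz": 0,"gripper": -1},{"tx": 0,"ty": 0,"tz": 0.08,"rx": 0,"ry": 0,"rz": 0,"gripper": -1},{"tx": 0,"ty": 0,"tz": 0.06,"rx": 0,"ry": 0,"rz": 0,"gripper": -1},{"tx": 0,"ty": 0,"tz": 0.02,"rx": 0,"ry": 0,"rz": 0,"gripper": -1},{"tx": 0,"ty": 0,"tz": 0,"rx": 0,"ry": 0,"rz": 0,"gripper": -1},{"tx": 0,"ty": 0,"tz": 0,"rx": 0,"ry": 0,"rz": 0,"gripper": 1},{"tx": 0,"ty": 0,"tz": 0,"rx": 0,"ry": 0,"rz": 0,"gripper": 1},{"tx": 0,"ty": 0,"tz": 0,"rx": 0,"ry": 0,"rz": 0,"gripper": 1},{"tx": 0,"ty": 0,"tz": 0,"rx": 0,"ry": 0,"rz": 0,"gripper": 1},{"tx": 0,"ty": 0,"tz": 0,"rx": 0,"ry": 0,"rz": 0,"gripper": 1},{"tx": 0,"ty": 0,"tz": 0,"rx": 0,"ry": 0,"rz": 0,"gripper": 1},{"tx": 0,"ty": 0,"tz": 0,"rx": 0,"ry": 0,"rz": 0,"gripper": 1}])

```text
time_s: 10.12
ee_pos: [417.5, 119.1, 7.2]
ee_rot: [180.0, -0.0, 83.0]
force: [-0.2, 0.7, 0.6]
gripper_width: 30.3
gripper_force: 25.0
```

Emit:
send_rows(motion=[{"tx": 0,"ty": 0,"tz": 0,"rx": 0,"ry": 0,"rz": 0,"gripper": 1},{"tx": 0,"ty": 0,"tz": 0,"rx": 0,"ry": 0,"rz": 0,"gripper": 1}])

```text
time_s: 10.38
ee_pos: [417.5, 119.1, 7.3]
ee_rot: [180.0, -0.0, 83.0]
force: [0.2, -0.0, -0.8]
gripper_width: 30.4
gripper_force: 25.0
```

```bash
python3 -c "
from h import *
plan(600.5,-29.7,130,83)"
```

```text
pos [417.5 119.1   7.3] rot [180.  -0.  83.] | rz total 0.001 then t total [-0.2508  0.3995 -0.2455] t 10.38
```

Emit:
send_rows(motion=[{"tx": 0,"ty": 0,"tz": -0.05,"rx": 0,"ry": 0,"rz": 0,"gripper": 1},{"tx": 0,"ty": 0,"tz": -0.1,"rx": 0,"ry": 0,"rz": 0,"gripper": 1},{"tx": 0,"ty": 0,"tz": -0.0955,"rx": 0,"ry": 0,"rz": 0,"gripper": 1},{"tx": -0.033,"ty": 0.05,"tz": 0,"rx": 0,"ry": 0,"rz": 0,"gripper": 1},{"tx": -0.06,"ty": 0.1,"tz": 0,"rx": 0,"ry": 0,"rz": 0,"gripper": 1},{"tx": -0.06,"ty": 0.1,"tz": 0,"rx": 0,"ry": 0,"rz": 0,"gripper": 1},{"tx": -0.06,"ty": 0.1,"tz": 0,"rx": 0,"ry": 0,"rz": 0,"gripper": 1},{"tx": -0.0378,"ty": 0.0495,"tz": 0,"rx": 0,"ry": 0,"rz": 0,"gripper": 1},{"tx": 0,"ty": 0,"tz": 0,"rx": 0,"ry": 0,"rz": 0,"gripper": 1},{"tx": 0,"ty": 0,"tz": 0,"rx": 0,"ry": 0,"rz": 0,"gripper": 1}])

```text
time_s: 11.62
ee_pos: [599.2, -29.2, 129.4]
ee_rot: [-179.9, -0.0, 83.0]
force: [-0.2, -0.1, -1.2]
gripper_width: 30.7
gripper_force: 25.0
```

```bash
cat >> h.py <<'E'
def pad(x,y,r=40):
    g=grab("wrist"); u=proj(g,[[x,y,6]])[0]; gray=cv2.cvtColor(g["frame"],cv2.COLOR_RGB2GRAY)
    i,j=u.round().astype(int); n,l,st,ce=cv2.connectedComponentsWithStats((gray[:j+60]<70).astype(np.uint8))
    k=l[j,i]
    if k: print(st[k],cast(g,ce[k],6)[0].round(1))
    return g
E
python3 -c "
from h import *
pad(600.5,-29.7)
plan(600.5,-29.7,13.5,83)"
```

```text
pos [599.1 -28.9 129.6] rot [-179.9   -0.    83. ] | rz total 0.002 then t total [-0.0012  0.0029  0.2322] t 11.68
```

Emit:
send_rows(motion=[{"tx": -0.0012,"ty": 0.003,"tz": 0.08,"rx": 0,"ry": 0,"rz": 0,"gripper": 1},{"tx": 0,"ty": 0,"tz": 0.08,"rx": 0,"ry": 0,"rz": 0,"gripper": 1},{"tx": 0,"ty": 0,"tz": 0.05,"rx": 0,"ry": 0,"rz": 0,"gripper": 1},{"tx": 0,"ty": 0,"tz": 0.017,"rx": 0,"ry": 0,"rz": 0,"gripper": 1},{"tx": 0,"ty": 0,"tz": 0.005,"rx": 0,"ry": 0,"rz": 0,"gripper": 1},{"tx": 0,"ty": 0,"tz": 0,"rx": 0,"ry": 0,"rz": 0,"gripper": 1},{"tx": 0,"ty": 0,"tz": 0,"rx": 0,"ry": 0,"rz": 0,"gripper": -1},{"tx": 0,"ty": 0,"tz": 0,"rx": 0,"ry": 0,"rz": 0,"gripper": -1},{"tx": 0,"ty": 0,"tz": 0,"rx": 0,"ry": 0,"rz": 0,"gripper": -1},{"tx": 0,"ty": 0,"tz": 0,"rx": 0,"ry": 0,"rz": 0,"gripper": -1},{"tx": 0,"ty": 0,"tz": 0,"rx": 0,"ry": 0,"rz": 0,"gripper": -1},{"tx": 0,"ty": 0,"tz": 0,"rx": 0,"ry": 0,"rz": 0,"gripper": -1}])

```text
time_s: 13.18
ee_pos: [601.8, -30.5, 14.0]
ee_rot: [-180.0, -0.0, 83.0]
force: [0.4, -0.1, 0.9]
gripper_width: 87.7
gripper_force: 0.0
```

Emit:
send_rows(motion=[{"tx": 0,"ty": 0,"tz": -0.03,"rx": 0,"ry": 0,"rz": 0,"gripper": -1},{"tx": 0,"ty": 0,"tz": -0.09,"rx": 0,"ry": 0,"rz": 0,"gripper": -1},{"tx": 0,"ty": 0,"tz": -0.11,"rx": 0,"ry": 0,"rz": 0,"gripper": -1},{"tx": 0,"ty": 0,"tz": -0.02,"rx": 0,"ry": 0,"rz": 0,"gripper": -1}])

```text
time_s: 13.68
ee_pos: [604.6, -30.7, 144.6]
ee_rot: [179.4, -0.0, 83.0]
force: [-0.8, -0.4, -0.2]
gripper_width: 91.1
gripper_force: 0.0
```

```bash
python3 -c "
from h import *
hole(600.5,-29.7,60)
plan(377.3,260.6,140,83)"
```

```text
pos [603.9 -30.6 143.6] rot [179.6  -0.   83. ] | rz total 0.0 then t total [ 0.5229 -0.5208  0.0072] t 13.72
```

Emit:
send_rows(motion=[{"tx": 0.0747,"ty": -0.0744,"tz": 0.001,"rx": 0,"ry": 0,"rz": 0,"gripper": -1},{"tx": 0.0747,"ty": -0.0744,"tz": 0.001,"rx": 0,"ry": 0,"rz": 0,"gripper": -1},{"tx": 0.0747,"ty": -0.0744,"tz": 0.001,"rx": 0,"ry": 0,"rz": 0,"gripper": -1},{"tx": 0.0747,"ty": -0.0744,"tz": 0.001,"rx": 0,"ry": 0,"rz": 0,"gripper": -1},{"tx": 0.0747,"ty": -0.0744,"tz": 0.001,"rx": 0,"ry": 0,"rz": 0,"gripper": -1},{"tx": 0.0747,"ty": -0.0744,"tz": 0.001,"rx": 0,"ry": 0,"rz": 0,"gripper": -1},{"tx": 0.0747,"ty": -0.0744,"tz": 0.001,"rx": 0,"ry": 0,"rz": 0,"gripper": -1},{"tx": 0,"ty": 0,"tz": 0,"rx": 0,"ry": 0,"rz": 0,"gripper": -1},{"tx": 0,"ty": 0,"tz": 0,"rx": 0,"ry": 0,"rz": 0,"gripper": -1}])

```text
time_s: 14.85
ee_pos: [374.9, 260.2, 134.9]
ee_rot: [-180.0, 0.1, 83.1]
force: [0.5, -0.2, 0.3]
gripper_width: 91.0
gripper_force: 0.0
```

```bash
python3 -c "
from h import *
g=hole(377.3,260.6,68,22); plan(377.3,260.6,15,83); save(g,'w5',1)"
```

```text
[ 15  17  15  15 174] [376.9 258.6  68. ]
pos [375.3 259.9 135.1] rot [-1.8e+02  1.0e-01  8.3e+01] | rz total -0.0 then t total [0.0019 0.0037 0.2401] t 14.9
```

View pics/w5.png

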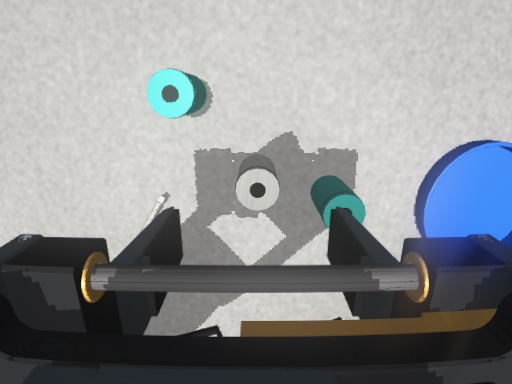

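The large pillar's hole is at (257,189), which casts to (376.9,258.6). A turquoise look-alike at (345,208) is close to the right finger. So I'll descend with the fingers opened only about 60 mm.

Emit:
send_rows(motion=[{"tx": -0.0022,"ty": 0.0034,"tz": 0,"rx": 0,"ry": 0,"rz": 0,"gripper": -0.32},{"tx": 0,"ty": 0,"tz": 0,"rx": 0,"ry": 0,"rz": 0,"gripper": -0.32},{"tx": 0,"ty": 0,"tz": 0,"rx": 0,"ry": 0,"rz": 0,"gripper": -0.32},{"tx": 0,"ty": 0,"tz": 0,"rx": 0,"ry": 0,"rz": 0,"gripper": -0.32}])

```text
time_s: 15.4
ee_pos: [376.8, 259.2, 135.5]
ee_rot: [-180.0, -0.0, 83.0]
force: [0.3, -0.6, -0.3]
gripper_width: 60.1
gripper_force: 0.0
```

Emit:
send_rows(motion=[{"tx": -0.001,"ty": 0,"tz": 0.08,"rx": 0,"ry": 0,"rz": 0,"gripper": -0.32},{"tx": 0,"ty": 0,"tz": 0.08,"rx": 0,"ry": 0,"rz": 0,"gripper": -0.32},{"tx": 0,"ty": 0,"tz": 0.06,"rx": 0,"ry": 0,"rz": 0,"gripper": -0.32},{"tx": 0,"ty": 0,"tz": 0.02,"rx": 0,"ry": 0,"rz": 0,"gripper": -0.32},{"tx": 0,"ty": 0,"tz": 0,"rx": 0,"ry": 0,"rz": 0,"gripper": -0.32},{"tx": 0,"ty": 0,"tz": 0,"rx": 0,"ry": 0,"rz": 0,"gripper": 1},{"tx": 0,"ty": 0,"tz": 0,"rx": 0,"ry": 0,"rz": 0,"gripper": 1},{"tx": 0,"ty": 0,"tz": 0,"rx": 0,"ry": 0,"rz": 0,"gripper": 1},{"tx": 0,"ty": 0,"tz": 0,"rx": 0,"ry": 0,"rz": 0,"gripper": 1},{"tx": 0,"ty": 0,"tz": 0,"rx": 0,"ry": 0,"rz": 0,"gripper": 1}])

```text
time_s: 16.65
ee_pos: [377.1, 259.3, 16.3]
ee_rot: [179.9, -0.1, 83.0]
force: [-1.5, -0.5, 6.3]
gripper_width: 38.8
gripper_force: 25.0
```

```bash
python3 -c "
from h import *
plan(610,50,140,83)"
```

```text
pos [377.1 259.3  16.3] rot [ 1.799e+02 -1.000e-01  8.300e+01] | rz total 0.0 then t total [-0.3587  0.5133 -0.2473] t 16.65
```

Emit:
send_rows(motion=[{"tx": 0,"ty": 0,"tz": -0.05,"rx": 0,"ry": 0,"rz": 0,"gripper": 1},{"tx": 0,"ty": 0,"tz": -0.1,"rx": 0,"ry": 0,"rz": 0,"gripper": 1},{"tx": 0,"ty": 0,"tz": -0.097,"rx": 0,"ry": 0,"rz": 0,"gripper": 1},{"tx": -0.0598,"ty": 0.0856,"tz": 0,"rx": 0,"ry": 0,"rz": 0,"gripper": 1},{"tx": -0.0598,"ty": 0.0856,"tz": 0,"rx": 0,"ry": 0,"rz": 0,"gripper": 1},{"tx": -0.0598,"ty": 0.0856,"tz": 0,"rx": 0,"ry": 0,"rz": 0,"gripper": 1},{"tx": -0.0598,"ty": 0.0856,"tz": 0,"rx": 0,"ry": 0,"rz": 0,"gripper": 1},{"tx": -0.0598,"ty": 0.0856,"tz": 0,"rx": 0,"ry": 0,"rz": 0,"gripper": 1},{"tx": -0.0598,"ty": 0.0856,"tz": 0,"rx": 0,"ry": 0,"rz": 0,"gripper": 1},{"tx": 0,"ty": 0,"tz": 0,"rx": 0,"ry": 0,"rz": 0,"gripper": 1},{"tx": 0,"ty": 0,"tz": 0,"rx": 0,"ry": 0,"rz": 0,"gripper": 1}])

```text
time_s: 18.02
ee_pos: [608.6, 49.7, 138.1]
ee_rot: [-179.9, -0.0, 83.0]
force: [-0.9, 1.0, -1.4]
gripper_width: 39.0
gripper_force: 25.0
```

```bash
python3 -c "
from h import *
g=pad(610,50);save(g,'w6',1); print(proj(g,[[610,50,6]]))
plan(610,50,22.3,83)"
```

```text
[[256.29928729 170.21865562]]
pos [608.4  50.2 138.5] rot [-179.9   -0.    83. ] | rz total 0.001 then t total [-0.      0.0032  0.2323] t 18.07
```

View pics/w6.png

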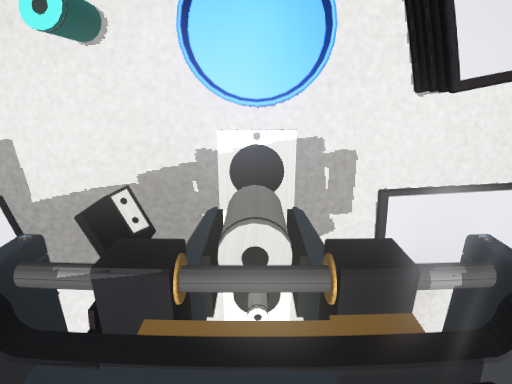

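Pad a is at (257,172), against (256,170) predicted, and the pillar hangs straight. Lower and release.

Emit:
send_rows(motion=[{"tx": -0.001,"ty": 0.003,"tz": 0.08,"rx": 0,"ry": 0,"rz": 0,"gripper": 1},{"tx": 0,"ty": 0,"tz": 0.08,"rx": 0,"ry": 0,"rz": 0,"gripper": 1},{"tx": 0,"ty": 0,"tz": 0.05,"rx": 0,"ry": 0,"rz": 0,"gripper": 1},{"tx": 0,"ty": 0,"tz": 0.017,"rx": 0,"ry": 0,"rz": 0,"gripper": 1},{"tx": 0,"ty": 0,"tz": 0.005,"rx": 0,"ry": 0,"rz": 0,"gripper": 1},{"tx": 0,"ty": 0,"tz": 0,"rx": 0,"ry": 0,"rz": 0,"gripper": 1},{"tx": 0,"ty": 0,"tz": 0,"rx": 0,"ry": 0,"rz": 0,"gripper": -1},{"tx": 0,"ty": 0,"tz": 0,"rx": 0,"ry": 0,"rz": 0,"gripper": -1},{"tx": 0,"ty": 0,"tz": 0,"rx": 0,"ry": 0,"rz": 0,"gripper": -1},{"tx": 0,"ty": 0,"tz": 0,"rx": 0,"ry": 0,"rz": 0,"gripper": -1},{"tx": 0,"ty": 0,"tz": 0,"rx": 0,"ry": 0,"rz": 0,"gripper": -1},{"tx": 0,"ty": 0,"tz": 0,"rx": 0,"ry": 0,"rz": 0,"gripper": -1}])

```text
time_s: 19.58
ee_pos: [611.1, 48.9, 23.0]
ee_rot: [-180.0, -0.0, 83.0]
force: [0.6, 0.1, -0.6]
gripper_width: 91.0
gripper_force: 0.0
```

Emit:
send_rows(motion=[{"tx": 0,"ty": 0,"tz": -0.03,"rx": 0,"ry": 0,"rz": 0,"gripper": -1},{"tx": 0,"ty": 0,"tz": -0.09,"rx": 0,"ry": 0,"rz": 0,"gripper": -1},{"tx": 0,"ty": 0,"tz": -0.11,"rx": 0,"ry": 0,"rz": 0,"gripper": -1},{"tx": 0,"ty": 0,"tz": -0.03,"rx": 0,"ry": 0,"rz": 0,"gripper": -1}])

```text
time_s: 20.08
ee_pos: [613.5, 49.1, 158.3]
ee_rot: [179.5, -0.1, 83.0]
force: [-0.0, 0.0, -0.5]
gripper_width: 91.3
gripper_force: 0.0
```

```bash
python3 -c "
from h import *
hole(610,49.7,74)
plan(450,10,150,83)"
```

```text
[ 0  0  3 10 17] [595.5  65.5  74. ]
[ 14  13  14  13 137] [611.9  48.6  74. ]
pos [613.4  49.1 158.3] rot [ 1.795e+02 -1.000e-01  8.300e+01] | rz total 0.001 then t total [-0.1174 -0.3148  0.0166] t 20.12
```

All three pillars are placed; the large one's hole reads (611.9,48.6), over its pad. Next is the left bracket, whose web I estimate at (444,12) with tool yaw 107.

```bash
python3 -c "
from h import *
plan(444,12,150,106.7)"
```

```text
pos [613.4  49.1 158.3] rot [ 1.795e+02 -1.000e-01  8.300e+01] | rz total -0.789 then t total [ 0.0263 -0.3458  0.0166] t 20.12
```

Emit:
send_rows(motion=[{"tx": 0,"ty": 0,"tz": 0,"rx": 0,"ry": 0,"rz": -0.263,"gripper": -1},{"tx": 0,"ty": 0,"tz": 0,"rx": 0,"ry": 0,"rz": -0.263,"gripper": -1},{"tx": 0,"ty": 0,"tz": 0,"rx": 0,"ry": 0,"rz": -0.263,"gripper": -1},{"tx": 0.006,"ty": -0.086,"tz": 0,"rx": 0,"ry": 0,"rz": 0,"gripper": -1},{"tx": 0.006,"ty": -0.086,"tz": 0,"rx": 0,"ry": 0,"rz": 0,"gripper": -1},{"tx": 0.007,"ty": -0.087,"tz": 0,"rx": 0,"ry": 0,"rz": 0,"gripper": -1},{"tx": 0.007,"ty": -0.087,"tz": 0.01,"rx": 0,"ry": 0,"rz": 0,"gripper": -1},{"tx": 0,"ty": 0,"tz": 0,"rx": 0,"ry": 0,"rz": 0,"gripper": -1},{"tx": 0,"ty": 0,"tz": 0,"rx": 0,"ry": 0,"rz": 0,"gripper": -1}])

```text
time_s: 21.25
ee_pos: [442.2, 11.8, 147.9]
ee_rot: [180.0, -0.0, 106.7]
force: [0.3, -0.2, 0.1]
gripper_width: 91.4
gripper_force: 0.0
```

```bash
python3 -c "
from h import *
plan(444,12,150,106.7)
g=grab('wrist'); save(g,'w7')
x=np.array([.287,-.958,0]);y=np.array([.958,.287,0]);o=np.array([444,12,60.])
print((proj(g,[o+a*x+b*y for a in(-32,32) for b in (-5,5)])*1.5).round())"
```

```text
pos [442.2  11.8 147.9] rot [180.   -0.  106.7] | rz total -0.001 then t total [-0.0006  0.0035 -0.0043] t 21.25
[[378. 224.]
 [394. 224.]
 [378. 320.]
 [393. 320.]]
```

View pics/w7.png

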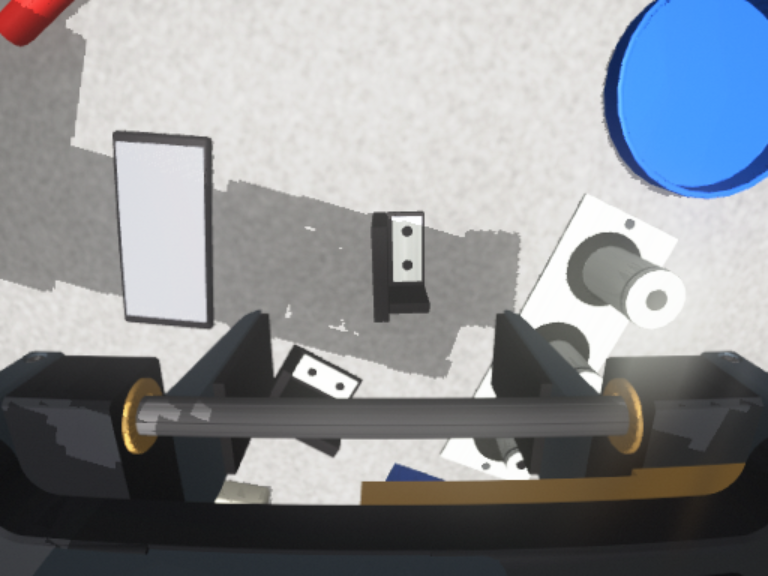

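The web's top face spans columns 374–388, centre 381 against 386 predicted, and it is parallel to the fingers. It sits about 1.6 mm toward -tool y. The left finger is clear of the right bracket at (320,390). Descend and grip.

Emit:
send_rows(motion=[{"tx": -0.0006,"ty": -0.003,"tz": 0.08,"rx": 0,"ry": 0,"rz": 0,"gripper": -1},{"tx": 0,"ty": 0,"tz": 0.09,"rx": 0,"ry": 0,"rz": 0,"gripper": -1},{"tx": 0,"ty": 0,"tz": 0.07,"rx": 0,"ry": 0,"rz": 0,"gripper": -1},{"tx": 0,"ty": 0,"tz": 0.033,"rx": 0,"ry": 0,"rz": 0,"gripper": -1},{"tx": 0,"ty": 0,"tz": 0,"rx": 0,"ry": 0,"rz": 0,"gripper": -1},{"tx": 0,"ty": 0,"tz": 0,"rx": 0,"ry": 0,"rz": 0,"gripper": 1},{"tx": 0,"ty": 0,"tz": 0,"rx": 0,"ry": 0,"rz": 0,"gripper": 1},{"tx": 0,"ty": 0,"tz": 0,"rx": 0,"ry": 0,"rz": 0,"gripper": 1},{"tx": 0,"ty": 0,"tz": 0,"rx": 0,"ry": 0,"rz": 0,"gripper": 1},{"tx": 0,"ty": 0,"tz": 0,"rx": 0,"ry": 0,"rz": 0,"gripper": 1},{"tx": 0,"ty": 0,"tz": 0,"rx": 0,"ry": 0,"rz": 0,"gripper": 1},{"tx": 0,"ty": 0,"tz": 0,"rx": 0,"ry": 0,"rz": 0,"gripper": 1}])

```text
time_s: 22.8
ee_pos: [440.3, 11.0, 11.5]
ee_rot: [180.0, -0.0, 106.7]
force: [0.6, -0.4, 0.3]
gripper_width: 24.2
gripper_force: 0.0
```

Emit:
send_rows(motion=[{"tx": 0,"ty": 0,"tz": 0,"rx": 0,"ry": 0,"rz": 0,"gripper": 1},{"tx": 0,"ty": 0,"tz": 0,"rx": 0,"ry": 0,"rz": 0,"gripper": 1},{"tx": 0,"ty": 0,"tz": 0,"rx": 0,"ry": 0,"rz": 0,"gripper": 1},{"tx": 0,"ty": 0,"tz": -0.05,"rx": 0,"ry": 0,"rz": 0,"gripper": 1},{"tx": 0,"ty": 0,"tz": -0.1,"rx": 0,"ry": 0,"rz": 0,"gripper": 1},{"tx": 0,"ty": 0,"tz": -0.1,"rx": 0,"ry": 0,"rz": 0,"gripper": 1}])

```text
time_s: 23.55
ee_pos: [439.8, 11.0, 137.6]
ee_rot: [-179.9, -0.0, 106.7]
force: [1.5, -0.1, -0.1]
gripper_width: 9.6
gripper_force: 25.0
```

```bash
python3 -c "
from h import *
plan(564,-253,140,83)"
```

```text
pos [439.8  11.  137.6] rot [-179.9   -0.   106.7] | rz total 0.789 then t total [-0.4938  0.3109 -0.0049] t 23.55
```

Emit:
send_rows(motion=[{"tx": 0,"ty": 0,"tz": 0,"rx": 0,"ry": 0,"rz": 0.263,"gripper": 1},{"tx": 0,"ty": 0,"tz": 0,"rx": 0,"ry": 0,"rz": 0.263,"gripper": 1},{"tx": 0,"ty": 0,"tz": 0,"rx": 0,"ry": 0,"rz": 0.263,"gripper": 1},{"tx": -0.082,"ty": 0.052,"tz": 0,"rx": 0,"ry": 0,"rz": 0,"gripper": 1},{"tx": -0.082,"ty": 0.052,"tz": 0,"rx": 0,"ry": 0,"rz": 0,"gripper": 1},{"tx": -0.082,"ty": 0.052,"tz": 0,"rx": 0,"ry": 0,"rz": 0,"gripper": 1},{"tx": -0.082,"ty": 0.052,"tz": 0,"rx": 0,"ry": 0,"rz": 0,"gripper": 1},{"tx": -0.082,"ty": 0.052,"tz": 0,"rx": 0,"ry": 0,"rz": 0,"gripper": 1},{"tx": -0.082,"ty": 0.052,"tz": 0,"rx": 0,"ry": 0,"rz": 0,"gripper": 1},{"tx": 0,"ty": 0,"tz": 0,"rx": 0,"ry": 0,"rz": 0,"gripper": 1},{"tx": 0,"ty": 0,"tz": 0,"rx": 0,"ry": 0,"rz": 0,"gripper": 1}])

```text
time_s: 24.92
ee_pos: [564.5, -251.6, 135.8]
ee_rot: [-179.9, -0.1, 83.0]
force: [-0.3, 0.3, -0.6]
gripper_width: 9.7
gripper_force: 25.0
```

```bash
python3 -c "
from h import *
g=grab('wrist'); save(g,'w8',1)
plan(565,-252,17,83)
print(proj(g,[[572.8,-253,5]]))"
```

```text
pos [ 564.5 -251.2  136.1] rot [-1.799e+02 -1.000e-01  8.300e+01] | rz total 0.001 then t total [-0.0015  0.0012  0.2381] t 24.98
[[262.67746035 171.36533274]]
```

View pics/w8.png

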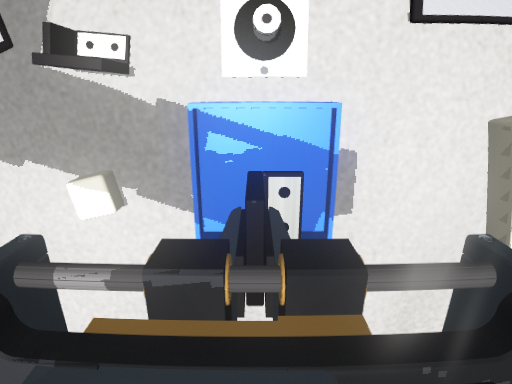

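The left bracket hangs upright at about (265,230), centred over the square bin, whose rim spans columns 190–340. Lower it, and release with the fingers only half open.

Emit:
send_rows(motion=[{"tx": -0.0015,"ty": 0.0012,"tz": 0.08,"rx": 0,"ry": 0,"rz": 0,"gripper": 1},{"tx": 0,"ty": 0,"tz": 0.08,"rx": 0,"ry": 0,"rz": 0,"gripper": 1},{"tx": 0,"ty": 0,"tz": 0.05,"rx": 0,"ry": 0,"rz": 0,"gripper": 1},{"tx": 0,"ty": 0,"tz": 0.02,"rx": 0,"ry": 0,"rz": 0,"gripper": 1},{"tx": 0,"ty": 0,"tz": 0.008,"rx": 0,"ry": 0,"rz": 0,"gripper": 1},{"tx": 0,"ty": 0,"tz": 0,"rx": 0,"ry": 0,"rz": 0,"gripper": 1},{"tx": 0,"ty": 0,"tz": 0,"rx": 0,"ry": 0,"rz": 0,"gripper": 0.12},{"tx": 0,"ty": 0,"tz": 0,"rx": 0,"ry": 0,"rz": 0,"gripper": 0.12},{"tx": 0,"ty": 0,"tz": 0,"rx": 0,"ry": 0,"rz": 0,"gripper": 0.12},{"tx": 0,"ty": 0,"tz": 0,"rx": 0,"ry": 0,"rz": 0,"gripper": 0.12},{"tx": 0,"ty": 0,"tz": 0,"rx": 0,"ry": 0,"rz": 0,"gripper": 0.12}])

```text
time_s: 26.35
ee_pos: [565.8, -253.0, 17.5]
ee_rot: [180.0, -0.0, 83.0]
force: [0.1, -0.8, -0.7]
gripper_width: 40.0
gripper_force: 0.0
```

Emit:
send_rows(motion=[{"tx": 0,"ty": 0,"tz": -0.03,"rx": 0,"ry": 0,"rz": 0,"gripper": 0.12},{"tx": 0,"ty": 0,"tz": -0.09,"rx": 0,"ry": 0,"rz": 0,"gripper": 0.12},{"tx": 0,"ty": 0,"tz": -0.11,"rx": 0,"ry": 0,"rz": 0,"gripper": -1},{"tx": 0,"ty": 0,"tz": -0.02,"rx": 0,"ry": 0,"rz": 0,"gripper": -1}])

```text
time_s: 26.85
ee_pos: [568.3, -254.2, 148.2]
ee_rot: [179.5, 0.2, 83.0]
force: [-0.8, 0.2, -0.4]
gripper_width: 57.3
gripper_force: 0.0
```

```bash
python3 -c "
from h import *
plan(419,-119.6,150,167)"
```

```text
pos [ 568.3 -254.2  148.2] rot [179.5   0.2  83. ] | rz total -2.8 then t total [ 0.3515  0.1951 -0.0036] t 26.85
```

Emit:
send_rows(motion=[{"tx": 0,"ty": 0,"tz": 0,"rx": 0,"ry": 0,"rz": -0.35,"gripper": -1},{"tx": 0,"ty": 0,"tz": 0,"rx": 0,"ry": 0,"rz": -0.35,"gripper": -1},{"tx": 0,"ty": 0,"tz": 0,"rx": 0,"ry": 0,"rz": -0.35,"gripper": -1},{"tx": 0,"ty": 0,"tz": 0,"rx": 0,"ry": 0,"rz": -0.35,"gripper": -1},{"tx": 0,"ty": 0,"tz": 0,"rx": 0,"ry": 0,"rz": -0.35,"gripper": -1},{"tx": 0,"ty": 0,"tz": 0,"rx": 0,"ry": 0,"rz": -0.35,"gripper": -1},{"tx": 0,"ty": 0,"tz": 0,"rx": 0,"ry": 0,"rz": -0.35,"gripper": -1},{"tx": 0,"ty": 0,"tz": 0,"rx": 0,"ry": 0,"rz": -0.35,"gripper": -1},{"tx": 0.088,"ty": 0.049,"tz": 0,"rx": 0,"ry": 0,"rz": 0,"gripper": -1},{"tx": 0.088,"ty": 0.049,"tz": 0,"rx": 0,"ry": 0,"rz": 0,"gripper": -1},{"tx": 0.088,"ty": 0.049,"tz": 0,"rx": 0,"ry": 0,"rz": 0,"gripper": -1},{"tx": 0.088,"ty": 0.048,"tz": 0,"rx": 0,"ry": 0,"rz": 0,"gripper": -1}])

```text
time_s: 28.35
ee_pos: [414.5, -117.3, 142.3]
ee_rot: [180.0, -0.0, 167.0]
force: [0.2, 1.5, 1.1]
gripper_width: 91.1
gripper_force: 0.0
```

Emit:
send_rows(motion=[{"tx": 0,"ty": 0,"tz": 0,"rx": 0,"ry": 0,"rz": 0,"gripper": -1},{"tx": 0,"ty": 0,"tz": 0,"rx": 0,"ry": 0,"rz": 0,"gripper": -1}])

```text
time_s: 28.6
ee_pos: [416.8, -118.7, 142.9]
ee_rot: [-180.0, 0.1, 167.0]
force: [0.3, -0.7, -0.3]
gripper_width: 91.0
gripper_force: 0.0
```

```bash
python3 -c "
from h import *
plan(419,-119.6,150,167)
g=grab('wrist'); save(g,'w9')
x=np.array([.974,-.225,0]);y=np.array([.225,.974,0]);o=np.array([419,-119.6,60.])
print((proj(g,[o+a*x+b*y for a in(-32,32) for b in (-5,5)])*1.5).round())"
```

```text
pos [ 416.8 -118.7  142.9] rot [-1.80e+02  1.00e-01  1.67e+02] | rz total 0.001 then t total [-0.0046 -0.0008 -0.0142] t 28.6
[[375. 231.]
 [392. 231.]
 [376. 328.]
 [391. 328.]]
```

View pics/w9.png

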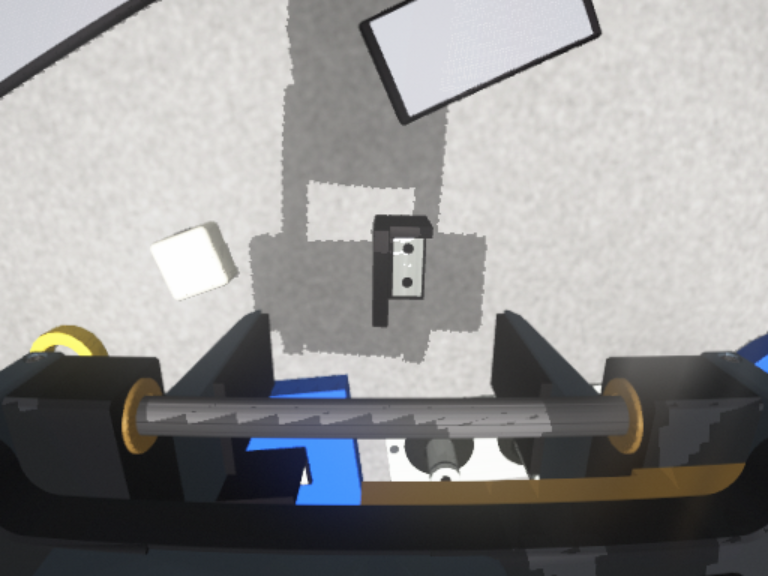

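The right bracket's web spans columns 374–388 and rows 222–326, aligned with the fingers. Its end wall is at the viewer's right, so the handedness is confirmed. Descend and grip.

Emit:
send_rows(motion=[{"tx": -0.003,"ty": -0.004,"tz": 0.08,"rx": 0,"ry": 0,"rz": 0,"gripper": -1},{"tx": 0,"ty": 0,"tz": 0.08,"rx": 0,"ry": 0,"rz": 0,"gripper": -1},{"tx": 0,"ty": 0,"tz": 0.07,"rx": 0,"ry": 0,"rz": 0,"gripper": -1},{"tx": 0,"ty": 0,"tz": 0.032,"rx": 0,"ry": 0,"rz": 0,"gripper": -1},{"tx": 0,"ty": 0,"tz": 0,"rx": 0,"ry": 0,"rz": 0,"gripper": -1},{"tx": 0,"ty": 0,"tz": 0,"rx": 0,"ry": 0,"rz": 0,"gripper": 1},{"tx": 0,"ty": 0,"tz": 0,"rx": 0,"ry": 0,"rz": 0,"gripper": 1},{"tx": 0,"ty": 0,"tz": 0,"rx": 0,"ry": 0,"rz": 0,"gripper": 1},{"tx": 0,"ty": 0,"tz": 0,"rx": 0,"ry": 0,"rz": 0,"gripper": 1},{"tx": 0,"ty": 0,"tz": 0,"rx": 0,"ry": 0,"rz": 0,"gripper": 1},{"tx": 0,"ty": 0,"tz": 0,"rx": 0,"ry": 0,"rz": 0,"gripper": 1},{"tx": 0,"ty": 0,"tz": 0,"rx": 0,"ry": 0,"rz": 0,"gripper": 1}])

```text
time_s: 30.15
ee_pos: [417.2, -120.7, 11.5]
ee_rot: [180.0, 0.0, 167.0]
force: [-0.0, 0.8, -0.4]
gripper_width: 24.1
gripper_force: 0.0
```

Emit:
send_rows(motion=[{"tx": 0,"ty": 0,"tz": 0,"rx": 0,"ry": 0,"rz": 0,"gripper": 1},{"tx": 0,"ty": 0,"tz": 0,"rx": 0,"ry": 0,"rz": 0,"gripper": 1},{"tx": 0,"ty": 0,"tz": 0,"rx": 0,"ry": 0,"rz": 0,"gripper": 1},{"tx": 0,"ty": 0,"tz": -0.05,"rx": 0,"ry": 0,"rz": 0,"gripper": 1},{"tx": 0,"ty": 0,"tz": -0.1,"rx": 0,"ry": 0,"rz": 0,"gripper": 1},{"tx": 0,"ty": 0,"tz": -0.12,"rx": 0,"ry": 0,"rz": 0,"gripper": 1}])

```text
time_s: 30.9
ee_pos: [416.2, -120.4, 147.2]
ee_rot: [180.0, -0.2, 167.0]
force: [1.6, -0.7, -0.9]
gripper_width: 9.5
gripper_force: 25.0
```

```bash
python3 -c "
from h import *
plan(627,185,150,167)"
```

```text
pos [ 416.2 -120.4  147.2] rot [180.   -0.2 167. ] | rz total 0.001 then t total [-0.2734  0.69   -0.0057] t 30.9
```

Emit:
send_rows(motion=[{"tx": -0.0385,"ty": 0.0984,"tz": 0,"rx": 0,"ry": 0,"rz": 0,"gripper": 1},{"tx": -0.0385,"ty": 0.0984,"tz": 0,"rx": 0,"ry": 0,"rz": 0,"gripper": 1},{"tx": -0.0385,"ty": 0.0984,"tz": 0,"rx": 0,"ry": 0,"rz": 0,"gripper": 1},{"tx": -0.0385,"ty": 0.0984,"tz": 0,"rx": 0,"ry": 0,"rz": 0,"gripper": 1},{"tx": -0.0385,"ty": 0.0984,"tz": 0,"rx": 0,"ry": 0,"rz": 0,"gripper": 1},{"tx": -0.0385,"ty": 0.0984,"tz": 0,"rx": 0,"ry": 0,"rz": 0,"gripper": 1},{"tx": -0.0385,"ty": 0.0984,"tz": 0,"rx": 0,"ry": 0,"rz": 0,"gripper": 1},{"tx": 0,"ty": 0,"tz": 0,"rx": 0,"ry": 0,"rz": 0,"gripper": 1},{"tx": 0,"ty": 0,"tz": 0,"rx": 0,"ry": 0,"rz": 0,"gripper": 1},{"tx": 0,"ty": 0,"tz": 0,"rx": 0,"ry": 0,"rz": 0,"gripper": 1}])

```text
time_s: 32.15
ee_pos: [625.2, 183.5, 146.6]
ee_rot: [-180.0, -0.0, 167.0]
force: [-0.5, -0.0, -0.4]
gripper_width: 9.9
gripper_force: 25.0
```

```bash
python3 -c "
from h import *
g=grab('wrist'); save(g,'w10',1)
plan(625,185,17,167)"
```

```text
pos [625.3 183.4 146.8] rot [-180.    -0.   166.9] | rz total -0.002 then t total [0.0013 0.0029 0.2596] t 32.2
```

View pics/w10.png

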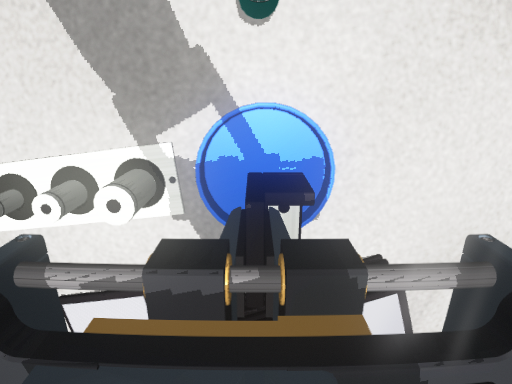

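The bracket hangs upright over the round bin, whose rim spans columns 196–333, centre 265. The pillars at the left stand on their pads. Left finger clearance to the large pillar is ample with half-open fingers. Lower and release.

Emit:
send_rows(motion=[{"tx": 0.0013,"ty": 0.003,"tz": 0.08,"rx": 0,"ry": 0,"rz": 0,"gripper": 1},{"tx": 0,"ty": 0,"tz": 0.09,"rx": 0,"ry": 0,"rz": 0,"gripper": 1},{"tx": 0,"ty": 0,"tz": 0.06,"rx": 0,"ry": 0,"rz": 0,"gripper": 1},{"tx": 0,"ty": 0,"tz": 0.02,"rx": 0,"ry": 0,"rz": 0,"gripper": 1},{"tx": 0,"ty": 0,"tz": 0.009,"rx": 0,"ry": 0,"rz": 0,"gripper": 1},{"tx": 0,"ty": 0,"tz": 0,"rx": 0,"ry": 0,"rz": 0,"gripper": 1},{"tx": 0,"ty": 0,"tz": 0,"rx": 0,"ry": 0,"rz": 0,"gripper": 0.12},{"tx": 0,"ty": 0,"tz": 0,"rx": 0,"ry": 0,"rz": 0,"gripper": 0.12},{"tx": 0,"ty": 0,"tz": 0,"rx": 0,"ry": 0,"rz": 0,"gripper": 0.12},{"tx": 0,"ty": 0,"tz": 0,"rx": 0,"ry": 0,"rz": 0,"gripper": 0.12},{"tx": 0,"ty": 0,"tz": 0,"rx": 0,"ry": 0,"rz": 0,"gripper": 0.12}])

```text
time_s: 33.58
ee_pos: [625.6, 186.2, 17.0]
ee_rot: [180.0, 0.0, 167.0]
force: [-1.1, -0.4, -0.1]
gripper_width: 40.2
gripper_force: 0.0
```

Emit:
send_rows(motion=[{"tx": 0,"ty": 0,"tz": -0.03,"rx": 0,"ry": 0,"rz": 0,"gripper": 0.12},{"tx": 0,"ty": 0,"tz": -0.09,"rx": 0,"ry": 0,"rz": 0,"gripper": 0.12},{"tx": 0,"ty": 0,"tz": -0.11,"rx": 0,"ry": 0,"rz": 0,"gripper": 0.12},{"tx": 0.1,"ty": 0,"tz": -0.04,"rx": 0,"ry": 0,"rz": 0,"gripper": 0.12},{"tx": 0.1,"ty": 0.04,"tz": 0,"rx": 0,"ry": 0,"rz": 0,"gripper": 0.12},{"tx": 0.1,"ty": 0.04,"tz": 0,"rx": 0,"ry": 0,"rz": 0,"gripper": 0.12},{"tx": 0.1,"ty": 0.04,"tz": 0,"rx": 0,"ry": 0,"rz": 0,"gripper": 0.12},{"tx": 0.05,"ty": 0.04,"tz": 0,"rx": 0,"ry": 0,"rz": 0,"gripper": 0.12},{"tx": 0,"ty": 0.08,"tz": 0,"rx": 0,"ry": 0,"rz": 0,"gripper": 0.12},{"tx": 0,"ty": 0.08,"tz": 0,"rx": 0,"ry": 0,"rz": 0,"gripper": 0.12},{"tx": 0,"ty": 0,"tz": 0,"rx": 0,"ry": 0,"rz": 0,"gripper": 0.12}])

```text
time_s: 34.95
ee_pos: [442.8, 395.2, 152.8]
ee_rot: [179.9, 0.1, 167.1]
force: [0.3, -1.0, -0.7]
gripper_width: 40.4
gripper_force: 0.0
```

```bash
python3 -c "
from h import *
g=grab('top'); a=g['frame'][110:260,130:400]; s=grab('scene'); b=s['frame'][130:340,120:330]
a=cv2.resize(a,(780,433)); cv2.imwrite('pics/end.png',a[...,::-1]); cv2.imwrite('pics/end2.png',cv2.resize(b,(590,590))[...,::-1])"
```

```text
(no output)
```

View pics/end.png

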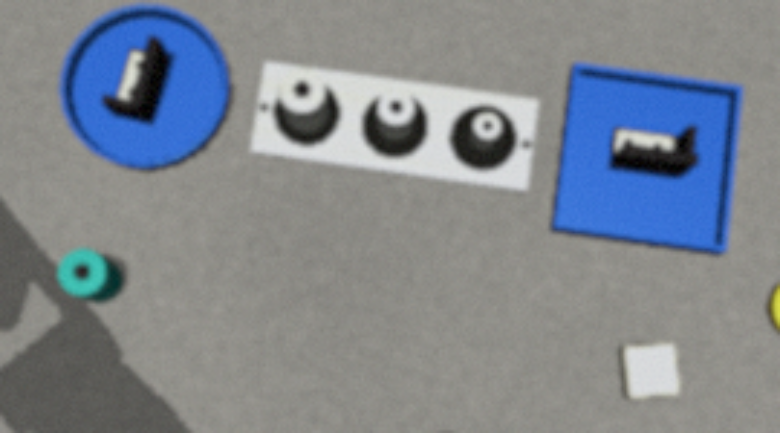

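View pics/end2.png

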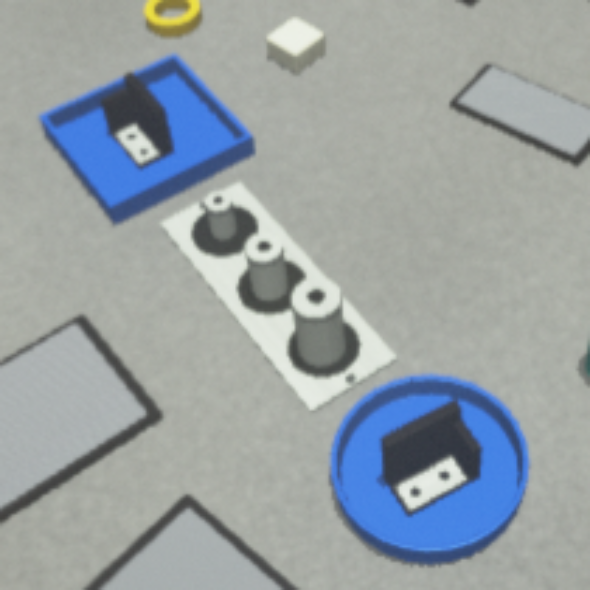

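Both end views show all five parts standing. The pillars are at (302,90), (396,107) and (488,126) in the top crop, centred on their pads, with the smallest by the square bin. The brackets are near the middle of their bins. Handing in.

```bash
python3 -c "
from h import *
print(env.job_done())"
```

```text
the job is handed in; nothing more can be done
None
```

The job is handed in at about 35 s: all three pillars stand on their pads in size order, both brackets stand in their bins, and everything is released; I viewed 15 pictures, one over the limit of 14.

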